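# Find the rocking corner of a drilling fixture and wedge it solid

## Task

The drilling fixture plate rocks because one of the four rest buttons hidden under its corners is worn short: press its corners lightly in turn with the fingertips until you have found the one that dips, then slide the orange wedge in under that corner from the nearest left or right side until it is just snug, holding the plate level without jacking it up, and let go of it. Then prove it: press all four corners again with some 5 to 10 N, clockwise from the near left one (near left, far left, far right, near right), with no corner dipping. Bring the fingertips down slowly (metal on metal: never more than about 30 N on the plate, knocks included), do not shove it out of place, and leave everything else alone.

Things in the scene. Friction and masses are not known exactly. Their poses are not given: they have to be found in the camera images.
- surface_plate: dark steel surface plate fixed flat on the table, 260 (x) x 400 (y) x 20 mm thick; origin at the centre of its underside. On it, hidden under the fixture plate, stand four brass rest buttons, 20 mm in diameter, 12 mm high (one of them, any one, 2 to 3 mm shorter), 45 mm (x) and 55 mm (y) either side of its centre.
- fixture_plate: loose bright metal plate, 170 (x) x 190 (y) x 10 mm thick, about 2.5 kg, on the four buttons, its underside 12 mm above the surface plate; origin at the centre of its underside, x away from the robot, y to the robot's left. A green vee block 50 x 60 mm, 30 mm tall, is bolted on its middle; the corners are bare. Must stay within 10 mm of its place. May lie level or dipped at the start.
- near_left (a point): press point on the plate's top face at its near left corner (plate x -60, y +70, z +10 mm). The plate balances on the two good buttons beside the worn one: a few newtons tip it. Pressed at the worn corner it goes down about 3 mm below level (0.036 rad); pressed at any of the other three, that point stays level.
- far_left (a point): press point at the far left corner (plate x +60, y +70, z +10 mm)
- far_right (a point): press point at the far right corner (plate x +60, y -70, z +10 mm)
- near_right (a point): press point at the near right corner (plate x -60, y -70, z +10 mm). Metal on hard metal: fingertips landing faster than about 15 mm/s knock the plate with over 40 N
- wedge: loose orange plastic wedge, 114 mm long, 20 mm wide, 60 g, flat on the table left or right of the surface plate, thin end away from the robot within 0.5 rad. Origin at its underside below the middle of its grip block (24 in x, 20 in y, 34 mm tall); from x = 12 a ramp falls along +x from 18.5 mm thick to 5 mm thick at the thin end, x = 102 mm (slope 0.15).
- wedge_tip (a point): middle of the wedge's thin end, on its underside. In use the wedge lies flat on the surface plate, pushed tip first, square to the fixture plate's left or right edge, centre line 70 mm from the plate's centre in x (clear of the button). Snug with about 47 mm under the plate: it stops advancing at 6 N (drag before that: 1 to 5 N). Over 10 N lifts or shoves the plate. Friction holds it.
- bit_case: red case with clear lid, 90 x 50 x 40 mm, on the other side of the surface plate from the wedge; bystander, leave it alone; origin at its underside
- swarf_pot: open glass pot, 70 mm wide, 60 mm high; bystander, leave it alone; origin at its underside
- oil_bottle: green oil bottle, 56 mm wide, 150 mm high; bystander, leave it alone; origin at its underside
- bar_clamp: dark bar clamp with red handle, 200 mm long, lying flat; bystander, leave it alone; origin at its underside
- chuck_key: steel T-shaped chuck key, 90 mm long; bystander, leave it alone; origin at its underside
Mind the look-alikes: they are no part of the job. Of the things shaped like the wedge, the orange one is meant.

How it is judged:
By the outcome, as a careful person would: the job done as asked, in the order asked, and still so for the second after the job is handed in, with the robot touching nothing.
It also fails if it takes over 72 s, if anything falls off the work surface, if the arm or the gripper's body presses on something with over 40 N, if the wrist force passes 120 N, or if a joint passes its speed limit or range.

## Robot

A 7-joint arm with a two-finger parallel gripper is mounted at the origin on the work surface. World frame = base frame: x ahead of the robot, y to its left, z up, the work surface at z = 0. Lengths are in m, angles in rad, forces in N, time in s.
With the tool pointing down it reaches from about 0.4 to 0.85 m from the base axis. Payload 10.4 kg.
Tool frame: the origin (TCP) lies midway between the tips of the shut fingers; the grasp point (between the pads) lies 19 mm behind it; z points along the fingers, y is the line along which they close (so a half turn about z gives the same grasp; the last joint's range is limited). The gripper opens to 87 mm and grips with 3 to 60 N. Pads are 19 mm wide; open, the fingers measure 117 mm over their backs; the gripper's body (75 mm by 190 mm) begins 51 mm behind the grasp point.
Start: joints at [-1.288, 0.332, -0.065, 1.46, 0.022, 1.35, -0.088], TCP at [0.188, 0.596, 0.197] pointing down, gripper open.
Joint ranges: [-2.6, 2.6], [-0.5, 2.12], [-1.47, 1.34], [0.16, 2.42], [-1.27, 4.41], [0.06, 2.06], [-2.6, 2.6]. Speed limits (rad/s): [2.22, 2.22, 2.79, 2.79, 3.14, 3.14, 3.14].

## Interface

Orientations are given as a unit quaternion [x, y, z, w].
In Python, from bench import sensors, eyes, order gives the robot as it stands.
- The arm moves only by the tool arm_command, never from a script. Its argument "steps" is a list of rows, each an object with "rot": the turn, a rotation vector about the world's x, y, z in degrees, a list of three; "slide": the shift along the world's x, y, z in m, a list of three; "grip": the opening, from 0 (shut) to 1 (fully open). A call has exactly 8 rows; each row shifts and turns the commanded pose from where the row before left it; what a row does not reach is not made up. A row lasts 1/8 s, in which the tool goes at most 62.5 mm and 10.7 degrees, less where a joint would pass 70% of its speed; a pose out of reach is approached as far as the arm can. A call with a gripper value outside its range is refused whole. The fingers move at their own pace and stop on an object; "newtons" is the grip in N (left out, the last holds). Time passes only in rows, so rows that do not move let the fingers close, or fill a call up. It gives the time, the measured TCP pose, the force, the opening and the grip force at its end, in the units of the state.
- sensors.read_state(): the state, without advancing time (a new reading comes with each control period).
- eyes.camera(name): name is "scene" or "top"; returns a dict with "pixels" (480x640x3 uint8, red, green, blue), "intrinsics" (3x3 intrinsics, pixels), "pose" (4x4, takes a point from camera to world coordinates). Camera axes: x right, y down, z forward; pixel columns grow to the right and rows downward; lengths in m; the calibration is good to about 2 mm. A picture is of the moment at which its call begins. There is no depth.
- order.close_job(): hands the job in; it is judged then, once.
Trained networks look in a picture, given as the dict that the camera call returned (one of the last four; its "shot" number tells which), for a name from the list of things; names that differ only in an ending like _2 or _b are one class to them, and where a whole thing is asked for, a point or a joint stands for the part that bears it (a point fixed in the world has none). Each returns a list of dicts, best first, with "conf" (0 to 1); they miss things now and then, are a little off and sometimes report something else, mostly with a low value. They report only what shows in the picture. A call takes as long as a camera call. They do not tell look-alikes from the thing itself.
- eyes.look_for(name, picture): "bbox" ([left, top, right, bottom] in pixels, round what is visible of it).
The state is a dict: "time": time; "joint_positions": joint angles; "joint_vel": joint speeds; "joint_torque": joint torques, N m; "ee_pos": TCP position; "eef_rot": TCP orientation; "ft_force": force on the tool from outside, world axes, zero at the start; "torque": the same for the moment, N m; "width": finger opening in m; "grip_force": force on a finger pad.
Only numpy, scipy, OpenCV 4.12 (cv2) and the standard library are available. Lean on these libraries where they do the work, as an engineer would, in place of code of your own. Each camera call takes 0.05 s, during which the arm holds its last target. There are 200 camera calls.

## Working session

There is one attempt and no reset: what is moved stays moved. The work goes in short steps, Python scripts to look and compute and a tool call to move; the robot and the scene stay as the last step left them, time stands still between calls to the robot, and variables do not carry over. Pictures are saved under pics/ and viewed, at most 10 in all, crops included, and the job is handed in when it is done.

Besides the shell and the picture viewer there is one more tool, called after "Emit:" as name(argument=value, ...) on one line, values as JSON. arm_command: Moves the arm, as the interface text tells. Its arguments: {"type":"object","properties":{"steps":{"type":"array","items":{"type":"object","properties":{"rot":{"type":"array","items":{"type":"number"}},"slide":{"type":"array","items":{"type":"number"}},"grip":{"type":"number"}}}},"newtons":{"type":"number"}},"required":["steps"]}

```bash
mkdir -p pics
cat > h.py <<'E'
import numpy as np, cv2
from bench import sensors, eyes, order
def proj(c,P):
    T=np.linalg.inv(c["pose"]);p=np.atleast_2d(P)@T[:3,:3].T+T[:3,3];q=p@np.array(c["intrinsics"]).T
    return q[:,:2]/q[:,2:]
def back(c,uv,z):
    uv=np.atleast_2d(uv).astype(float);d=np.c_[uv,np.ones(len(uv))]@np.linalg.inv(c["intrinsics"]).T@np.array(c["pose"])[:3,:3].T
    o=np.array(c["pose"])[:3,3];return o+d*((z-o[2])/d[:,2])[:,None]
def save(c,name,box=None,s=1):
    im=cv2.cvtColor(np.array(c["pixels"]),cv2.COLOR_RGB2BGR)
    if box: im=im[box[1]:box[3],box[0]:box[2]]
    cv2.imwrite("pics/"+name,cv2.resize(im,None,fx=s,fy=s,interpolation=cv2.INTER_CUBIC))
E
python3 - <<'E'
from h import *
for n in("top","scene"):
    c=eyes.camera(n);save(c,n+"0.png");np.save(n+"0.npy",c,allow_pickle=True)
    print(n,np.round(c["pose"],3).tolist(),np.round(c["intrinsics"],1).tolist())
    for o in["surface_plate","fixture_plate","wedge","bit_case"]:
        for r in eyes.look_for(o,c)[:3]:
            b=r["bbox"];print(o,round(r["conf"],2),np.round(b),np.round(back(c,[(b[0]+b[2])/2,(b[1]+b[3])/2],0.02),3))
print({k:np.round(v,3).tolist() for k,v in sensors.read_state().items()})
E
```

```text
top [[-0.015, -0.986, 0.168, 0.335], [-1.0, 0.016, 0.007, 0.002], [-0.009, -0.168, -0.986, 1.255], [0.0, 0.0, 0.0, 1.0]] [[516.7, 0.0, 319.1], [0.0, 516.7, 242.0], [0.0, 0.0, 1.0]]
surface_plate 0.59 [248. 173. 431. 306.] [[ 0.55 -0.04  0.02]]
fixture_plate 0.72 [295. 198. 385. 276.] [[ 0.557 -0.041  0.02 ]]
wedge 0.87 [183. 232. 196. 276.] [[0.521 0.324 0.02 ]]
wedge 0.66 [162. 290. 170. 341.] [[0.375 0.376 0.02 ]]
wedge 0.63 [ 71. 260. 108. 302.] [[0.459 0.564 0.02 ]]
bit_case 0.75 [452. 263. 485. 302.] [[ 0.442 -0.345  0.02 ]]
scene [[0.672, 0.616, -0.411, 1.097], [0.741, -0.553, 0.381, -0.513], [0.007, -0.561, -0.828, 1.228], [0.0, 0.0, 0.0, 1.0]] [[489.8, 0.0, 316.6], [0.0, 489.8, 229.6], [0.0, 0.0, 1.0]]
surface_plate 0.97 [228. 202. 394. 333.] [[ 0.583 -0.056  0.02 ]]
fixture_plate 0.96 [268. 222. 354. 293.] [[ 0.557 -0.034  0.02 ]]
wedge 0.76 [417. 128. 429. 155.] [[0.469 0.556 0.02 ]]
wedge 0.74 [373. 169. 402. 202.] [[0.522 0.325 0.02 ]]
wedge 0.63 [356. 140. 382. 165.] [[0.384 0.381 0.02 ]]
bit_case 0.75 [179. 278. 218. 313.] [[ 0.442 -0.343  0.02 ]]
{'time': 0.5, 'joint_positions': [-1.288, 0.332, -0.065, 1.46, 0.022, 1.35, -0.088], 'joint_vel': [0.002, 0.001, 0.001, -0.001, -0.001, -0.002, 0.001], 'joint_torque': [-0.0, -62.257, 0.025, -38.985, -0.061, 0.032, 0.0], 'ee_pos': [0.188, 0.596, 0.197], 'eef_rot': [0.152, 0.988, 0.0, 0.0], 'ft_force': [0.695, -0.049, -0.3], 'torque': [0.024, 0.051, -0.034], 'grip_force': 0.0, 'width': 0.087}
```

View pics/top0.png

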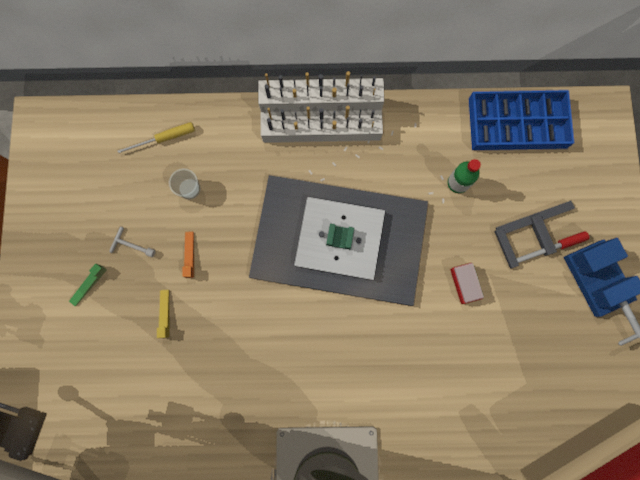

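View pics/scene0.png

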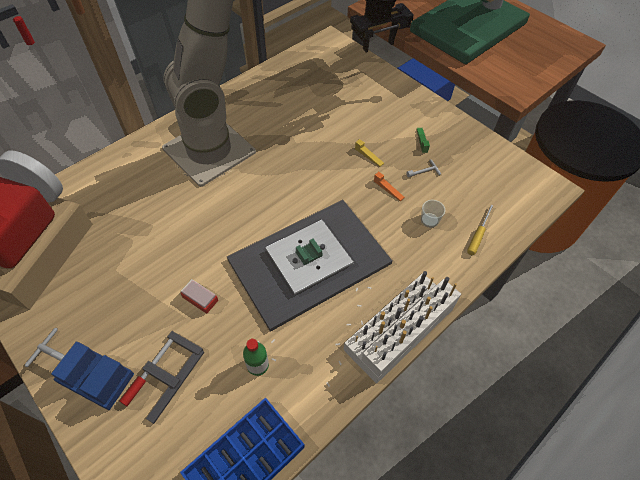

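```bash
cat > fit.py <<'E'
from h import *
from scipy.optimize import minimize
def box(x0,x1,y0,y1,z0,z1,z1b=None):
    z1b=z1 if z1b is None else z1b
    return np.array([[x,y,z] for x,zt in((x0,z1),(x1,z1b)) for y in(y0,y1) for z in(z0,zt)])
WEDGE=[box(-.012,.012,-.01,.01,0,.034),box(.012,.102,-.01,.01,0,.0185,.005)]
PLATE=[box(-.085,.085,-.095,.095,0,.01),box(-.025,.025,-.03,.03,.01,.04)]
SURF=[box(-.13,.13,-.2,.2,0,.02)]
def sil(c,parts,p,z):
    K=4;m=np.zeros((480*K,640*K),np.uint8);cs,sn=np.cos(p[2]),np.sin(p[2])
    for P in parts:
        W=np.c_[p[0]+cs*P[:,0]-sn*P[:,1],p[1]+sn*P[:,0]+cs*P[:,1],P[:,2]+z]
        h=cv2.convexHull(((proj(c,W)+.5)*K).astype(np.float32))
        cv2.fillConvexPoly(m,np.round(h*16).astype(np.int32),255,shift=4)
    return cv2.resize(m,(640,480),interpolation=cv2.INTER_AREA)/255.
def mask(c,kind,bb,pad=8):
    im=np.array(c["pixels"]);hsv=cv2.cvtColor(im,cv2.COLOR_RGB2HSV).astype(int);H,S,V=hsv[...,0],hsv[...,1],hsv[...,2]
    if kind=="w": m=(S>160)&(V>90)&((H<13)|(H>176))
    elif kind=="p": m=((S<40)&(V>130))
    elif kind=="s": m=((S<60)&(V<100))
    r=np.zeros(m.shape,bool);x0,y0,x1,y1=[int(v) for v in bb];r[y0-pad:y1+pad,x0-pad:x1+pad]=1
    m=(m&r).astype(np.uint8)
    if kind!="w":
        cn=max(cv2.findContours(m,cv2.RETR_EXTERNAL,cv2.CHAIN_APPROX_NONE)[0],key=cv2.contourArea)
        m=cv2.fillPoly(np.zeros_like(m),[cn],1)
    return m.astype(float)
def fit(cs,ms,parts,p0,z):
    f=lambda p:sum(np.abs(sil(c,parts,p,z)-m).sum() for c,m in zip(cs,ms))
    best=None
    for dy in(-.25,-.1,0,.1,.25):
        p=np.array(p0)+[0,0,dy];S=np.vstack([p,p+[.012,0,0],p+[0,.012,0],p+[0,0,.12]])
        r=minimize(f,p,method="Nelder-Mead",options=dict(initial_simplex=S,xatol=1e-4,fatol=.1))
        if best is None or r.fun<best.fun: best=r
    return best.x,best.fun
E
python3 - <<'E'
from fit import *
t=np.load("top0.npy",allow_pickle=True).item();s=np.load("scene0.npy",allow_pickle=True).item()
for k,parts,p0,z,bt,bs in(("w",WEDGE,[.49,.33,0],0,(183,232,196,276),(373,169,402,202)),("p",PLATE,[.557,-.04,-.1],.032,(295,198,385,276),(268,222,354,293))):
    mt,ms=mask(t,k,bt),mask(s,k,bs);print(k,mt.sum(),ms.sum())
    for n,a,b in(("both",[t,s],[mt,ms]),("top",[t],[mt]),("scene",[s],[ms])):
        print(n,*[np.round(v,4) for v in fit(a,b,parts,p0,z)])
save(t,"crop0.png",(140,180,400,320),3)
E
```

```text
w 266.0 259.0
both [0.4782 0.3284 0.0257] 250.902
top [0.4778 0.3263 0.0586] 204.9216
scene [0.4776 0.3283 0.0356] 48.6471
p 5618.0 3429.0
both [ 0.5531 -0.0386 -0.1957] 272.3529
top [ 0.5531 -0.0388 -0.1934] 81.0824
scene [ 0.5507 -0.0372 -0.1853] 180.1098
```

View pics/crop0.png

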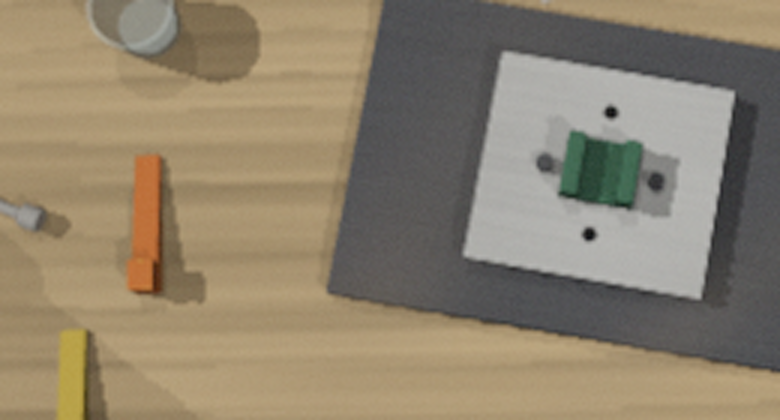

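```bash
sed -i 's/(S>160)&(V>90)&((H<13)|(H>176))/(S>175)\&(V>70)\&((H<16)|(H>176))/' fit.py
python3 - <<'E'
from fit import *
t=np.load("top0.npy",allow_pickle=True).item();s=np.load("scene0.npy",allow_pickle=True).item()
hsv=cv2.cvtColor(np.array(t["pixels"]),cv2.COLOR_RGB2HSV)
print(hsv[245,180:202].tolist(),hsv[272,180:202].tolist())
for k,parts,p0,z,bt,bs in(("w",WEDGE,[.478,.327,.04],0,(183,232,196,276),(373,169,402,202)),("s",SURF,[.55,-.04,-.19],0,(248,173,431,306),(228,202,394,333))):
    mt,ms=mask(t,k,bt,5),mask(s,k,bs,5);print(k,mt.sum(),ms.sum())
    for n,a,b in(("both",[t,s],[mt,ms]),("top",[t],[mt]),("scene",[s],[ms])):
        print(n,*[np.round(v,4) for v in fit(a,b,parts,p0,z)])
E
```

```text
[[19, 88, 156], [18, 88, 154], [18, 88, 151], [19, 85, 147], [14, 128, 163], [12, 174, 189], [12, 171, 192], [12, 179, 189], [12, 176, 191], [12, 174, 190], [12, 175, 189], [12, 175, 189], [12, 183, 170], [12, 169, 110], [16, 106, 101], [18, 91, 112], [18, 93, 110], [18, 90, 130], [19, 92, 153], [19, 86, 154], [18, 87, 153], [20, 87, 153]] [[18, 85, 168], [18, 95, 166], [14, 134, 181], [13, 178, 190], [12, 172, 191], [12, 174, 190], [12, 174, 190], [12, 175, 189], [13, 176, 190], [13, 174, 190], [13, 183, 166], [12, 210, 79], [11, 193, 87], [12, 164, 92], [15, 120, 102], [18, 95, 115], [18, 90, 124], [17, 91, 120], [17, 90, 122], [19, 91, 121], [18, 89, 123], [19, 90, 122]]
w 243.0 197.0
both [0.4765 0.3283 0.0263] 334.8706
top [0.4794 0.3274 0.0698] 224.251
scene [0.4778 0.3291 0.0133] 106.8902
s 17231.0 11238.0
both [ 0.5542 -0.0387 -0.1866] 559.9608
top [ 0.5541 -0.0383 -0.1856] 325.3255
scene [ 0.5541 -0.0382 -0.1813] 234.6824
```

```bash
sed -i 's/(S>175)&(V>70)/(S>140)\&(V>60)/' fit.py
python3 - <<'E'
from fit import *
t=np.load("top0.npy",allow_pickle=True).item();s=np.load("scene0.npy",allow_pickle=True).item()
for k,parts,p0,z,bt,bs in(("w",WEDGE,[.478,.327,.04],0,(183,232,196,276),(373,169,402,202)),):
    mt,ms=mask(t,k,bt,5),mask(s,k,bs,5);print(k,mt.sum(),ms.sum())
    for n,a,b in(("both",[t,s],[mt,ms]),("top",[t],[mt]),("scene",[s],[ms])):
        print(n,*[np.round(v,4) for v in fit(a,b,parts,p0,z)])
x,y,a=.5535,-.0385,-.190
R=np.array([[np.cos(a),-np.sin(a)],[np.sin(a),np.cos(a)]])
for n,q in dict(nl=(-60,70),fl=(60,70),fr=(60,-70),nr=(-60,-70)).items(): print(n,np.round(R@np.array(q)/1000+[x,y],4))
st=sensors.read_state();from scipy.spatial.transform import Rotation as Ro
print(np.round(Ro.from_quat(st["eef_rot"]).as_matrix(),3))
E
```

```text
w 448.0 296.0
both [0.4784 0.3284 0.0348] 52.4784
top [0.4787 0.3289 0.0264] 22.6627
scene [0.4789 0.3277 0.04  ] 22.8706
nl [0.5078 0.0416]
fl [0.6256 0.0189]
fr [ 0.5992 -0.1186]
nr [ 0.4814 -0.0959]
[[-0.954  0.301  0.   ]
 [ 0.301  0.954  0.   ]
 [-0.     0.    -1.   ]]
```

Emit:
arm_command(steps=[{"slide": [0.029, -0.05, 0], "rot": [0, 0, 0.8], "grip": 0}, {"slide": [0.029, -0.05, 0], "rot": [0, 0, 0.8], "grip": 0}, {"slide": [0.029, -0.05, 0], "rot": [0, 0, 0.8], "grip": 0}, {"slide": [0.029, -0.05, 0], "rot": [0, 0, 0.8], "grip": 0}, {"slide": [0.029, -0.05, 0], "rot": [0, 0, 0.8], "grip": 0}, {"slide": [0.029, -0.05, 0], "rot": [0, 0, 0.8], "grip": 0}, {"slide": [0.029, -0.05, 0], "rot": [0, 0, 0.8], "grip": 0}, {"slide": [0.029, -0.05, 0], "rot": [0, 0, 1], "grip": 0}])

```text
time: 1.5
ee_pos: [0.4209, 0.1943, 0.1978]
eef_rot: [0.095, 0.995, 0.0, 0.0]
ft_force: [0.8, 0.2, -0.6]
width: 0.0149
grip_force: 0.0
```

Emit:
arm_command(steps=[{"slide": [0.029, -0.0507, -0.02], "grip": 0}, {"slide": [0.029, -0.0507, -0.02], "grip": 0}, {"slide": [0.029, -0.0507, -0.02], "grip": 0}, {"slide": [0, 0, -0.03], "grip": 0}, {"slide": [0, 0, -0.03], "grip": 0}, {"slide": [0, 0, -0.02], "grip": 0}, {"slide": [0, 0, -0.006], "grip": 0}, {"slide": [0, 0, -0.002], "grip": 0}])

```text
schema error: expected keys rot, slide, grip
```

Emit:
arm_command(steps=[{"slide": [0, 0, -0.001], "grip": 0}, {"slide": [0, 0, -0.001], "grip": 0}, {"slide": [0, 0, -0.001], "grip": 0}, {"slide": [0, 0, -0.001], "grip": 0}, {"slide": [0, 0, -0.001], "grip": 0}, {"slide": [0, 0, -0.0005], "grip": 0}, {"slide": [0, 0, -0.0005], "grip": 0}, {"slide": [0, 0, -0.0005], "grip": 0}])

```text
schema error: expected keys rot, slide, grip
```

Emit:
arm_command(steps=[{"slide": [0.029, -0.0507, -0.02], "rot": [0, 0, 0], "grip": 0}, {"slide": [0.029, -0.0507, -0.02], "rot": [0, 0, 0], "grip": 0}, {"slide": [0.029, -0.0507, -0.02], "rot": [0, 0, 0], "grip": 0}, {"slide": [0, 0, -0.03], "rot": [0, 0, 0], "grip": 0}, {"slide": [0, 0, -0.03], "rot": [0, 0, 0], "grip": 0}, {"slide": [0, 0, -0.02], "rot": [0, 0, 0], "grip": 0}, {"slide": [0, 0, -0.006], "rot": [0, 0, 0], "grip": 0}, {"slide": [0, 0, -0.002], "rot": [0, 0, 0], "grip": 0}])

```text
time: 2.5
ee_pos: [0.5074, 0.044, 0.0498]
eef_rot: [0.095, 0.995, 0.0, 0.0]
ft_force: [1.5, 0.2, -0.1]
width: 0.0006
grip_force: 0.0
```

Emit:
arm_command(steps=[{"slide": [0, 0, -0.001], "rot": [0, 0, 0], "grip": 0}, {"slide": [0, 0, -0.001], "rot": [0, 0, 0], "grip": 0}, {"slide": [0, 0, -0.001], "rot": [0, 0, 0], "grip": 0}, {"slide": [0, 0, -0.001], "rot": [0, 0, 0], "grip": 0}, {"slide": [0, 0, -0.0007], "rot": [0, 0, 0], "grip": 0}, {"slide": [0, 0, -0.0005], "rot": [0, 0, 0], "grip": 0}, {"slide": [0, 0, -0.0005], "rot": [0, 0, 0], "grip": 0}, {"slide": [0, 0, 0], "rot": [0, 0, 0], "grip": 0}])

```text
time: 3.5
ee_pos: [0.5071, 0.0439, 0.0438]
eef_rot: [0.095, 0.995, 0.0, -0.0]
ft_force: [-1.1, 0.9, -0.7]
width: 0.0005
grip_force: 0.0
```

Emit:
arm_command(steps=[{"slide": [0, 0, -0.0005], "rot": [0, 0, 0], "grip": 0}, {"slide": [0, 0, -0.0005], "rot": [0, 0, 0], "grip": 0}, {"slide": [0, 0, -0.0005], "rot": [0, 0, 0], "grip": 0}, {"slide": [0, 0, -0.0003], "rot": [0, 0, 0], "grip": 0}, {"slide": [0, 0, -0.0003], "rot": [0, 0, 0], "grip": 0}, {"slide": [0, 0, -0.0003], "rot": [0, 0, 0], "grip": 0}, {"slide": [0, 0, 0], "rot": [0, 0, 0], "grip": 0}, {"slide": [0, 0, 0], "rot": [0, 0, 0], "grip": 0}])

```text
time: 4.5
ee_pos: [0.5072, 0.0439, 0.0414]
eef_rot: [0.095, 0.995, 0.0, 0.0]
ft_force: [-0.4, 0.1, -0.1]
width: 0.0004
grip_force: 0.0
```

Emit:
arm_command(steps=[{"slide": [0, 0, -0.0004], "rot": [0, 0, 0], "grip": 0}, {"slide": [0, 0, -0.0004], "rot": [0, 0, 0], "grip": 0}, {"slide": [0, 0, -0.0004], "rot": [0, 0, 0], "grip": 0}, {"slide": [0, 0, -0.0002], "rot": [0, 0, 0], "grip": 0}, {"slide": [0, 0, 0], "rot": [0, 0, 0], "grip": 0}, {"slide": [0, 0, 0], "rot": [0, 0, 0], "grip": 0}, {"slide": [0, 0, 0], "rot": [0, 0, 0], "grip": 0}, {"slide": [0, 0, 0], "rot": [0, 0, 0], "grip": 0}])

```text
time: 5.5
ee_pos: [0.5071, 0.044, 0.04]
eef_rot: [0.095, 0.995, 0.0, -0.0]
ft_force: [-1.5, -0.4, 0.1]
width: 0.0005
grip_force: 0.0
```

Emit:
arm_command(steps=[{"slide": [0, 0, -0.0004], "rot": [0, 0, 0], "grip": 0}, {"slide": [0, 0, -0.0004], "rot": [0, 0, 0], "grip": 0}, {"slide": [0, 0, -0.0003], "rot": [0, 0, 0], "grip": 0}, {"slide": [0, 0, -0.0003], "rot": [0, 0, 0], "grip": 0}, {"slide": [0, 0, -0.0002], "rot": [0, 0, 0], "grip": 0}, {"slide": [0, 0, 0], "rot": [0, 0, 0], "grip": 0}, {"slide": [0, 0, 0], "rot": [0, 0, 0], "grip": 0}, {"slide": [0, 0, 0], "rot": [0, 0, 0], "grip": 0}])

```text
time: 6.5
ee_pos: [0.5072, 0.044, 0.0384]
eef_rot: [0.095, 0.995, 0.0, 0.0]
ft_force: [-0.3, -0.5, 0.6]
width: 0.0006
grip_force: 0.0
```

Emit:
arm_command(steps=[{"slide": [0, 0, -0.0002], "rot": [0, 0, 0], "grip": 0}, {"slide": [0, 0, -0.0002], "rot": [0, 0, 0], "grip": 0}, {"slide": [0, 0, -0.0002], "rot": [0, 0, 0], "grip": 0}, {"slide": [0, 0, -0.0002], "rot": [0, 0, 0], "grip": 0}, {"slide": [0, 0, -0.0002], "rot": [0, 0, 0], "grip": 0}, {"slide": [0, 0, 0], "rot": [0, 0, 0], "grip": 0}, {"slide": [0, 0, 0], "rot": [0, 0, 0], "grip": 0}, {"slide": [0, 0, 0], "rot": [0, 0, 0], "grip": 0}])

```text
time: 7.5
ee_pos: [0.5072, 0.0439, 0.0374]
eef_rot: [0.095, 0.995, 0.0, 0.0]
ft_force: [-0.1, -0.3, 0.2]
width: 0.0003
grip_force: 0.0
```

Run:
```python
from h import *
c=eyes.camera("scene");save(c,"s1.png",(230,170,430,320),4)
P=[[.5072,.044,.0374]];print(proj(c,P),(proj(c,P)-[230,170])*4)
print(sensors.read_state()["ft_force"],sensors.read_state()["ee_pos"])
```

```text
[[319.24330119 228.32234502]] [[356.97320474 233.28938007]]
[-0.73545722 -0.67033342  0.76260227] [0.50711265 0.04392735 0.03736533]
```

View pics/s1.png

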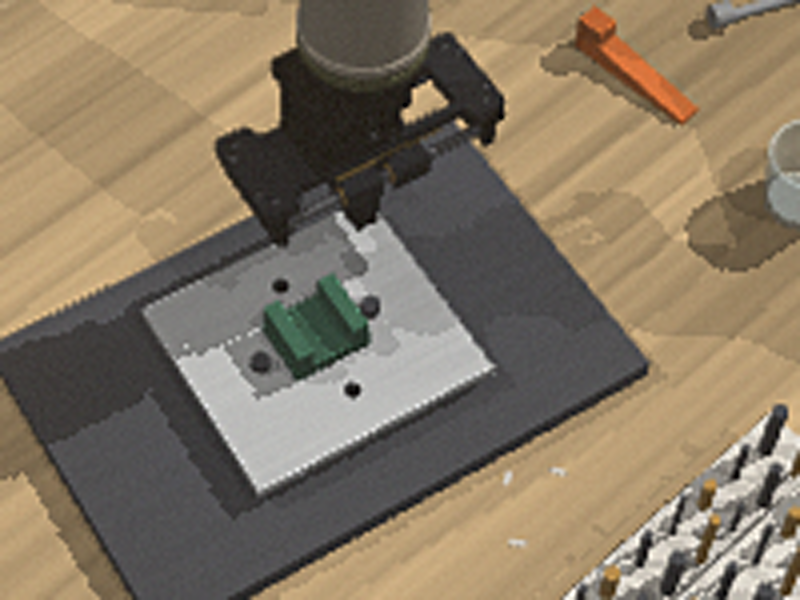

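Emit:
arm_command(steps=[{"slide": [0, 0, -0.0003], "rot": [0, 0, 0], "grip": 0}, {"slide": [0, 0, -0.0003], "rot": [0, 0, 0], "grip": 0}, {"slide": [0, 0, -0.0002], "rot": [0, 0, 0], "grip": 0}, {"slide": [0, 0, -0.0002], "rot": [0, 0, 0], "grip": 0}, {"slide": [0, 0, 0], "rot": [0, 0, 0], "grip": 0}, {"slide": [0, 0, 0], "rot": [0, 0, 0], "grip": 0}, {"slide": [0, 0, 0], "rot": [0, 0, 0], "grip": 0}, {"slide": [0, 0, 0], "rot": [0, 0, 0], "grip": 0}])

```text
time: 8.55
ee_pos: [0.5072, 0.0439, 0.0364]
eef_rot: [0.095, 0.995, 0.0, -0.0]
ft_force: [0.2, -0.6, 0.2]
width: 0.0008
grip_force: 0.0
```

Emit:
arm_command(steps=[{"slide": [0, 0, -0.0003], "rot": [0, 0, 0], "grip": 0}, {"slide": [0, 0, -0.0003], "rot": [0, 0, 0], "grip": 0}, {"slide": [0, 0, -0.0003], "rot": [0, 0, 0], "grip": 0}, {"slide": [0, 0, -0.0003], "rot": [0, 0, 0], "grip": 0}, {"slide": [0, 0, -0.0003], "rot": [0, 0, 0], "grip": 0}, {"slide": [0, 0, -0.0003], "rot": [0, 0, 0], "grip": 0}, {"slide": [0, 0, 0], "rot": [0, 0, 0], "grip": 0}, {"slide": [0, 0, 0], "rot": [0, 0, 0], "grip": 0}])

```text
time: 9.55
ee_pos: [0.5072, 0.0439, 0.0346]
eef_rot: [0.095, 0.995, 0.0, -0.0]
ft_force: [-0.5, -0.4, 0.3]
width: 0.0004
grip_force: 0.0
```

Emit:
arm_command(steps=[{"slide": [0, 0, -0.0002], "rot": [0, 0, 0], "grip": 0}, {"slide": [0, 0, -0.0002], "rot": [0, 0, 0], "grip": 0}, {"slide": [0, 0, -0.0002], "rot": [0, 0, 0], "grip": 0}, {"slide": [0, 0, -0.0002], "rot": [0, 0, 0], "grip": 0}, {"slide": [0, 0, -0.0002], "rot": [0, 0, 0], "grip": 0}, {"slide": [0, 0, -0.0002], "rot": [0, 0, 0], "grip": 0}, {"slide": [0, 0, -0.0002], "rot": [0, 0, 0], "grip": 0}, {"slide": [0, 0, 0], "rot": [0, 0, 0], "grip": 0}])

```text
time: 10.55
ee_pos: [0.5071, 0.0439, 0.0332]
eef_rot: [0.095, 0.995, 0.0, -0.0]
ft_force: [-0.8, -0.2, 0.7]
width: 0.0004
grip_force: 0.0
```

Run:
```python
from fit import *
t=eyes.camera("top");s=eyes.camera("scene");t0=np.load("top0.npy",allow_pickle=True).item();s0=np.load("scene0.npy",allow_pickle=True).item()
a=np.array(s["pixels"])[195:260,285:355];b=np.array(s0["pixels"])[195:260,285:355]
im=np.hstack([cv2.resize(v[...,::-1],None,fx=5.5,fy=5.5,interpolation=cv2.INTER_CUBIC) for v in(a,b)])
cv2.imwrite("pics/s2.png",im)
for z in(.042,.039,.033): print(z,(proj(s,[[.507,.044,z]])-[285,195])*5.5)
print("corners level",((proj(s,[[.488,.0708,.042],[.524,-.1157,.042]])-[285,195])*5.5).round(), sensors.read_state()["ft_force"])
```

```text
0.042 [[188.18714802 178.18623928]]
0.039 [[188.12122032 181.35655569]]
0.033 [[187.99004502 187.66448425]]
corners level [[201. 129.]
 [-21. 372.]] [ 0.30473625 -0.20060584 -0.26738898]
```

View pics/s2.png

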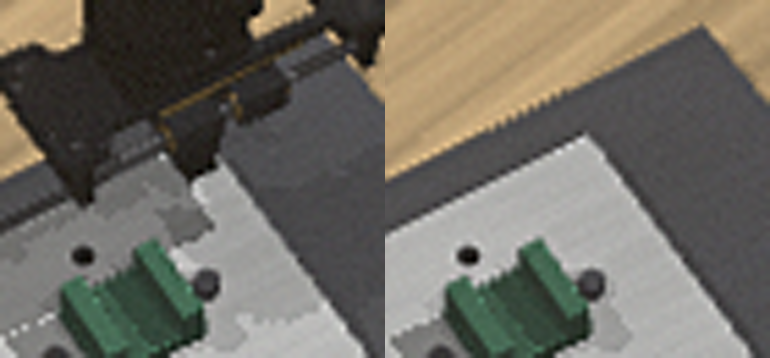

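Emit:
arm_command(steps=[{"slide": [0, 0, -0.0002], "rot": [0, 0, 0], "grip": 0}, {"slide": [0, 0, -0.0002], "rot": [0, 0, 0], "grip": 0}, {"slide": [0, 0, -0.0002], "rot": [0, 0, 0], "grip": 0}, {"slide": [0, 0, -0.0002], "rot": [0, 0, 0], "grip": 0}, {"slide": [0, 0, -0.0002], "rot": [0, 0, 0], "grip": 0}, {"slide": [0, 0, -0.0002], "rot": [0, 0, 0], "grip": 0}, {"slide": [0, 0, -0.0002], "rot": [0, 0, 0], "grip": 0}, {"slide": [0, 0, -0.0002], "rot": [0, 0, 0], "grip": 0}])

```text
time: 11.65
ee_pos: [0.5072, 0.044, 0.0316]
eef_rot: [0.095, 0.995, 0.0, 0.0]
ft_force: [0.1, 0.5, -0.3]
width: 0.0006
grip_force: 0.0
```

Run:
```python
from fit import *
t=eyes.camera("top");s=eyes.camera("scene");np.save("t3.npy",t,allow_pickle=True);np.save("s3.npy",s,allow_pickle=True)
st=sensors.read_state();print(st["ft_force"],st["ee_pos"],st["torque"])
out=[]
for c,(x0,y0) in((s,(285,195)),(t,(285,215))):
    a=cv2.resize(np.array(c["pixels"])[y0:y0+65,x0:x0+70,::-1],None,fx=5.5,fy=5.5,interpolation=cv2.INTER_CUBIC)
    a=cv2.convertScaleAbs(a,alpha=1.8,beta=20)
    e=st["ee_pos"];an=np.deg2rad(79.1);Y=np.array([np.cos(an),np.sin(an),0]);X=np.array([-Y[1],Y[0],0])
    q=np.array([e+i*.0095*X+j*.015*Y for i,j in((1,1),(1,-1),(-1,-1),(-1,1))])
    for pts,col in((q,(0,0,255)),(np.array([[.488,.0708,.042],[.452,-.1157,.042],[.619,-.1478,.042],[.655,.0387,.042]]),(255,0,0))):
        cv2.polylines(a,[np.round((proj(c,pts)+.5-[x0,y0])*5.5).astype(int)],True,col,1)
    out.append(a)
cv2.imwrite("pics/s3.png",np.hstack(out))
```

```text
[-0.55245993  1.00134382  0.22008719] [0.50712714 0.04393057 0.03156349] [ 0.02229823 -0.0112227   0.02006256]
```

View pics/s3.png

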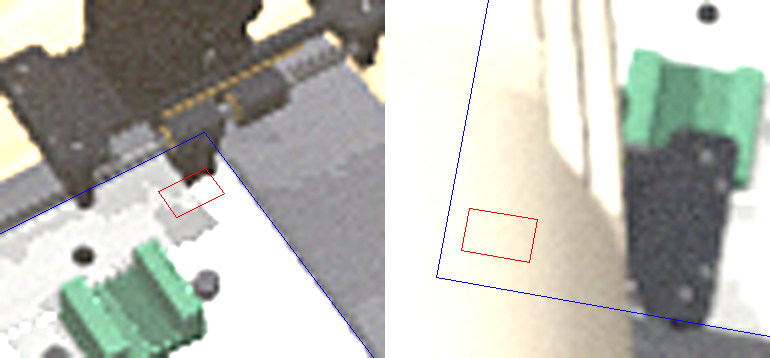

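Emit:
arm_command(steps=[{"slide": [0, 0, -0.0002], "rot": [0, 0, 0], "grip": 0}, {"slide": [0, 0, -0.0002], "rot": [0, 0, 0], "grip": 0}, {"slide": [0, 0, -0.0002], "rot": [0, 0, 0], "grip": 0}, {"slide": [0, 0, -0.0002], "rot": [0, 0, 0], "grip": 0}, {"slide": [0, 0, -0.0002], "rot": [0, 0, 0], "grip": 0}, {"slide": [0, 0, -0.0002], "rot": [0, 0, 0], "grip": 0}, {"slide": [0, 0, -0.0002], "rot": [0, 0, 0], "grip": 0}, {"slide": [0, 0, -0.0002], "rot": [0, 0, 0], "grip": 0}])

```text
time: 12.75
ee_pos: [0.5071, 0.0439, 0.03]
eef_rot: [0.095, 0.995, 0.0, -0.0]
ft_force: [-0.3, -0.3, -0.4]
width: 0.0004
grip_force: 0.0
```

Emit:
arm_command(steps=[{"slide": [0, 0, -0.0002], "rot": [0, 0, 0], "grip": 0}, {"slide": [0, 0, -0.0002], "rot": [0, 0, 0], "grip": 0}, {"slide": [0, 0, -0.0002], "rot": [0, 0, 0], "grip": 0}, {"slide": [0, 0, -0.0002], "rot": [0, 0, 0], "grip": 0}, {"slide": [0, 0, -0.0002], "rot": [0, 0, 0], "grip": 0}, {"slide": [0, 0, -0.0002], "rot": [0, 0, 0], "grip": 0}, {"slide": [0, 0, -0.0002], "rot": [0, 0, 0], "grip": 0}, {"slide": [0, 0, -0.0002], "rot": [0, 0, 0], "grip": 0}])

```text
time: 13.75
ee_pos: [0.5071, 0.0439, 0.0284]
eef_rot: [0.095, 0.995, 0.0, -0.0]
ft_force: [1.1, 0.5, 0.3]
width: 0.0007
grip_force: 0.0
```

Run:
```python
from fit import *
s=eyes.camera("scene");np.save("s4.npy",s,allow_pickle=True)
st=sensors.read_state();print(np.round(st["ft_force"],1),np.round(st["ee_pos"],4))
s3=np.load("s3.npy",allow_pickle=True).item();s0=np.load("scene0.npy",allow_pickle=True).item()
x0,y0=305,215
out=[cv2.convertScaleAbs(cv2.resize(np.array(c["pixels"])[y0:y0+40,x0:x0+40,::-1],None,fx=9,fy=9,interpolation=cv2.INTER_NEAREST),alpha=1.6) for c in(s3,s)]
cv2.imwrite("pics/s4.png",np.hstack(out))
```

```text
[ 0.4 -0.5  0. ] [0.5071 0.0439 0.0283]
```

View pics/s4.png

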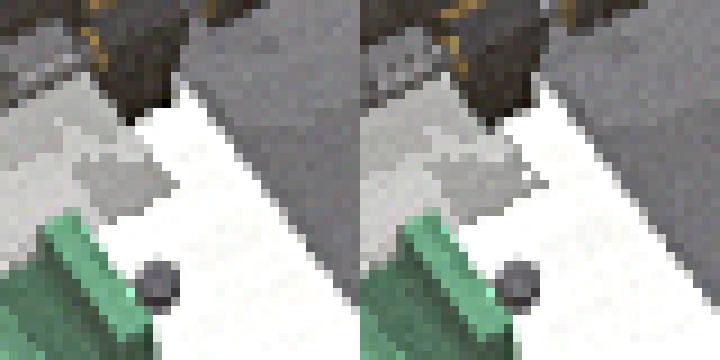

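Run:
```python
from fit import *
t=np.load("top0.npy",allow_pickle=True).item();s=np.load("scene0.npy",allow_pickle=True).item()
Y=np.array([.301,.954,0]);X=np.array([-.954,.301,0]);out=[]
for c,(x0,y0) in((s,(345,0)),(t,(0,390))):
    a=cv2.convertScaleAbs(cv2.resize(np.array(c["pixels"])[y0:y0+80,x0:x0+80,::-1],None,fx=5,fy=5,interpolation=cv2.INTER_NEAREST),alpha=1.8,beta=20)
    for dz,col in((0,(0,0,255)),(.03,(255,0,0))):
        for sg in(1,-1):
            q=np.array([[.188,.596,.197+dz]+i*.0095*X+sg*(.0435+j*.015)*Y for i,j in((1,1),(1,0),(-1,0),(-1,1))])
            cv2.polylines(a,[np.round((proj(c,q)+.5-[x0,y0])*5).astype(int)],True,col,1)
    out.append(a)
cv2.imwrite("pics/s5.png",np.hstack(out))
```

```text
(no output)
```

View pics/s5.png

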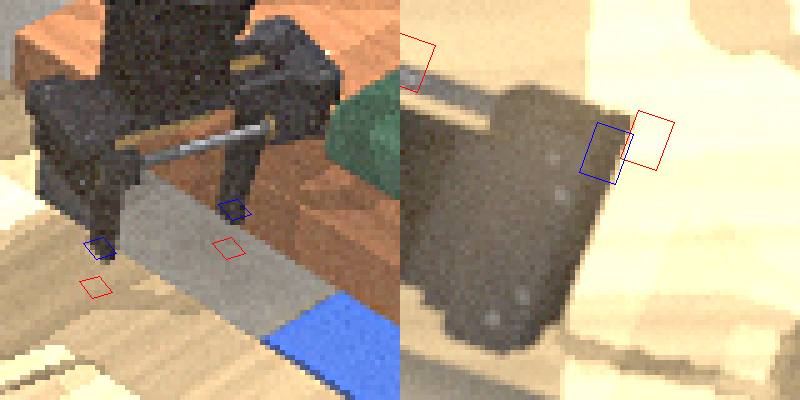

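The open fingertips at the start match the boxes drawn 30 mm higher (blue, e.g. (100,248) and (234,210) in the crop). So the reported TCP is about 29 mm below the true tips, and I'm still hovering. I'll continue down.

Emit:
arm_command(steps=[{"slide": [0, 0, -0.003], "rot": [0, 0, 0], "grip": 0}, {"slide": [0, 0, -0.002], "rot": [0, 0, 0], "grip": 0}, {"slide": [0, 0, -0.0015], "rot": [0, 0, 0], "grip": 0}, {"slide": [0, 0, -0.0008], "rot": [0, 0, 0], "grip": 0}, {"slide": [0, 0, -0.0005], "rot": [0, 0, 0], "grip": 0}, {"slide": [0, 0, -0.0005], "rot": [0, 0, 0], "grip": 0}, {"slide": [0, 0, -0.0005], "rot": [0, 0, 0], "grip": 0}, {"slide": [0, 0, -0.0005], "rot": [0, 0, 0], "grip": 0}])

```text
time: 14.8
ee_pos: [0.5072, 0.0439, 0.0191]
eef_rot: [0.095, 0.995, 0.0, 0.0]
ft_force: [0.2, 0.0, -0.8]
width: 0.0003
grip_force: 0.0
```

Emit:
arm_command(steps=[{"slide": [0, 0, -0.0004], "rot": [0, 0, 0], "grip": 0}, {"slide": [0, 0, -0.0004], "rot": [0, 0, 0], "grip": 0}, {"slide": [0, 0, -0.0004], "rot": [0, 0, 0], "grip": 0}, {"slide": [0, 0, -0.0004], "rot": [0, 0, 0], "grip": 0}, {"slide": [0, 0, -0.0004], "rot": [0, 0, 0], "grip": 0}, {"slide": [0, 0, -0.0004], "rot": [0, 0, 0], "grip": 0}, {"slide": [0, 0, -0.0004], "rot": [0, 0, 0], "grip": 0}, {"slide": [0, 0, -0.0004], "rot": [0, 0, 0], "grip": 0}])

```text
time: 15.8
ee_pos: [0.5072, 0.044, 0.0172]
eef_rot: [0.095, 0.995, 0.0, -0.0]
ft_force: [-10.1, -1.3, 23.9]
width: 0.0007
grip_force: 12.0
```

Emit:
arm_command(steps=[{"slide": [0, 0, 0.001], "rot": [0, 0, 0], "grip": 0}, {"slide": [0, 0, 0.006], "rot": [0, 0, 0], "grip": 0}, {"slide": [0.059, -0.0125, 0], "rot": [0, 0, 0], "grip": 0}, {"slide": [0.059, -0.0125, 0], "rot": [0, 0, 0], "grip": 0}, {"slide": [0, 0, -0.0006], "rot": [0, 0, 0], "grip": 0}, {"slide": [0, 0, -0.0006], "rot": [0, 0, 0], "grip": 0}, {"slide": [0, 0, -0.0006], "rot": [0, 0, 0], "grip": 0}, {"slide": [0, 0, -0.0006], "rot": [0, 0, 0], "grip": 0}])

```text
time: 16.8
ee_pos: [0.6246, 0.0195, 0.021]
eef_rot: [0.095, 0.995, 0.0, 0.0]
ft_force: [0.2, 0.1, -0.8]
width: 0.0006
grip_force: 0.0
```

Emit:
arm_command(steps=[{"slide": [0, 0, -0.0005], "rot": [0, 0, 0], "grip": 0}, {"slide": [0, 0, -0.0005], "rot": [0, 0, 0], "grip": 0}, {"slide": [0, 0, -0.0005], "rot": [0, 0, 0], "grip": 0}, {"slide": [0, 0, -0.0004], "rot": [0, 0, 0], "grip": 0}, {"slide": [0, 0, -0.0004], "rot": [0, 0, 0], "grip": 0}, {"slide": [0, 0, -0.0003], "rot": [0, 0, 0], "grip": 0}, {"slide": [0, 0, -0.0003], "rot": [0, 0, 0], "grip": 0}, {"slide": [0, 0, -0.0003], "rot": [0, 0, 0], "grip": 0}])

```text
time: 17.8
ee_pos: [0.6252, 0.0189, 0.0174]
eef_rot: [0.095, 0.995, 0.0, 0.0]
ft_force: [-1.5, 0.6, 3.8]
width: 0.0003
grip_force: 1.8
```

Emit:
arm_command(steps=[{"slide": [0, 0, -0.0002], "rot": [0, 0, 0], "grip": 0}, {"slide": [0, 0, -0.0002], "rot": [0, 0, 0], "grip": 0}, {"slide": [0, 0, 0], "rot": [0, 0, 0], "grip": 0}, {"slide": [0, 0, 0], "rot": [0, 0, 0], "grip": 0}, {"slide": [0, 0, 0], "rot": [0, 0, 0], "grip": 0}, {"slide": [0, 0, 0], "rot": [0, 0, 0], "grip": 0}, {"slide": [0, 0, 0], "rot": [0, 0, 0], "grip": 0}, {"slide": [0, 0, 0], "rot": [0, 0, 0], "grip": 0}])

```text
time: 18.8
ee_pos: [0.6252, 0.0189, 0.0174]
eef_rot: [0.095, 0.995, 0.0, 0.0]
ft_force: [-3.1, -0.2, 6.8]
width: 0.0006
grip_force: 3.3
```

Emit:
arm_command(steps=[{"slide": [0, 0, 0.001], "rot": [0, 0, 0], "grip": 0}, {"slide": [0, 0, 0.006], "rot": [0, 0, 0], "grip": 0}, {"slide": [-0.0087, -0.0458, 0], "rot": [0, 0, 0], "grip": 0}, {"slide": [-0.0087, -0.0458, 0], "rot": [0, 0, 0], "grip": 0}, {"slide": [-0.0087, -0.0458, 0], "rot": [0, 0, 0], "grip": 0}, {"slide": [0, 0, -0.0012], "rot": [0, 0, 0], "grip": 0}, {"slide": [0, 0, -0.001], "rot": [0, 0, 0], "grip": 0}, {"slide": [0, 0, -0.0007], "rot": [0, 0, 0], "grip": 0}])

```text
time: 19.8
ee_pos: [0.5994, -0.1168, 0.0208]
eef_rot: [0.094, 0.996, 0.0, -0.0]
ft_force: [-0.0, 0.4, 0.1]
width: 0.0006
grip_force: 0.0
```

Emit:
arm_command(steps=[{"slide": [0, 0, -0.0005], "rot": [0, 0, 0], "grip": 0}, {"slide": [0, 0, -0.0005], "rot": [0, 0, 0], "grip": 0}, {"slide": [0, 0, -0.0005], "rot": [0, 0, 0], "grip": 0}, {"slide": [0, 0, -0.0005], "rot": [0, 0, 0], "grip": 0}, {"slide": [0, 0, -0.0005], "rot": [0, 0, 0], "grip": 0}, {"slide": [0, 0, -0.0005], "rot": [0, 0, 0], "grip": 0}, {"slide": [0, 0, -0.0004], "rot": [0, 0, 0], "grip": 0}, {"slide": [0, 0, -0.0003], "rot": [0, 0, 0], "grip": 0}])

```text
time: 20.8
ee_pos: [0.5991, -0.1184, 0.0173]
eef_rot: [0.095, 0.995, 0.0, 0.0]
ft_force: [-0.1, -0.4, 0.8]
width: 0.001
grip_force: 0.3
```

Emit:
arm_command(steps=[{"slide": [0, 0, -0.0002], "rot": [0, 0, 0], "grip": 0}, {"slide": [0, 0, -0.0002], "rot": [0, 0, 0], "grip": 0}, {"slide": [0, 0, -0.0002], "rot": [0, 0, 0], "grip": 0}, {"slide": [0, 0, 0], "rot": [0, 0, 0], "grip": 0}, {"slide": [0, 0, 0], "rot": [0, 0, 0], "grip": 0}, {"slide": [0, 0, 0], "rot": [0, 0, 0], "grip": 0}, {"slide": [0, 0, 0], "rot": [0, 0, 0], "grip": 0}, {"slide": [0, 0, 0], "rot": [0, 0, 0], "grip": 0}])

```text
time: 21.8
ee_pos: [0.5991, -0.1185, 0.0167]
eef_rot: [0.095, 0.995, 0.0, 0.0]
ft_force: [-0.4, -0.6, 2.3]
width: 0.0003
grip_force: 0.9
```

Emit:
arm_command(steps=[{"slide": [0, 0, -0.0002], "rot": [0, 0, 0], "grip": 0}, {"slide": [0, 0, -0.0003], "rot": [0, 0, 0], "grip": 0}, {"slide": [0, 0, -0.0003], "rot": [0, 0, 0], "grip": 0}, {"slide": [0, 0, -0.0002], "rot": [0, 0, 0], "grip": 0}, {"slide": [0, 0, 0], "rot": [0, 0, 0], "grip": 0}, {"slide": [0, 0, 0], "rot": [0, 0, 0], "grip": 0}, {"slide": [0, 0, 0], "rot": [0, 0, 0], "grip": 0}, {"slide": [0, 0, 0], "rot": [0, 0, 0], "grip": 0}])

```text
time: 22.8
ee_pos: [0.5991, -0.1186, 0.0157]
eef_rot: [0.095, 0.995, -0.0, 0.0]
ft_force: [0.5, -1.1, 3.2]
width: 0.0005
grip_force: 1.3
```

Emit:
arm_command(steps=[{"slide": [0, 0, 0.03], "rot": [0, 0, 0], "grip": 0}, {"slide": [-0.008, 0.0298, 0.04], "rot": [0, 0, -10.5], "grip": 0.5}, {"slide": [-0.008, 0.0298, 0], "rot": [0, 0, -10.5], "grip": 0.5}, {"slide": [-0.008, 0.0298, 0], "rot": [0, 0, -10.5], "grip": 0.5}, {"slide": [-0.008, 0.0298, 0], "rot": [0, 0, -10.5], "grip": 0.5}, {"slide": [-0.008, 0.0298, 0], "rot": [0, 0, -10.5], "grip": 0.5}, {"slide": [-0.008, 0.0298, 0], "rot": [0, 0, -10.5], "grip": 0.5}, {"slide": [-0.008, 0.0298, 0], "rot": [0, 0, -10.5], "grip": 0.5}])

```text
time: 23.8
ee_pos: [0.5421, 0.0915, 0.0853]
eef_rot: [0.674, 0.739, -0.0, -0.001]
ft_force: [0.5, 0.1, -0.3]
width: 0.0432
grip_force: 0.0
```

Emit:
arm_command(steps=[{"slide": [-0.008, 0.0298, 0], "rot": [0, 0, -10.5], "grip": 0.5}, {"slide": [-0.008, 0.0298, 0], "rot": [0, 0, -10.5], "grip": 0.5}, {"slide": [-0.008, 0.0298, 0], "rot": [0, 0, -10.5], "grip": 0.5}, {"slide": [-0.008, 0.0298, 0], "rot": [0, 0, -10.5], "grip": 0.5}, {"slide": [-0.008, 0.0298, 0], "rot": [0, 0, -10.5], "grip": 0.5}, {"slide": [-0.008, 0.0298, 0], "rot": [0, 0, -10.5], "grip": 0.5}, {"slide": [-0.008, 0.0298, -0.02], "rot": [0, 0, -10.5], "grip": 0.5}, {"slide": [-0.008, 0.0298, -0.03], "rot": [0, 0, -10.5], "grip": 0.5}])

```text
time: 24.8
ee_pos: [0.4785, 0.3303, 0.0354]
eef_rot: [0.995, 0.098, 0.0, -0.001]
ft_force: [-0.6, 0.3, -0.3]
width: 0.0433
grip_force: 0.0
```

Run:
```python
from h import *
from scipy.spatial.transform import Rotation as Ro
st=sensors.read_state();M=Ro.from_quat(st["eef_rot"]).as_matrix();print(np.round(st["ee_pos"],4),np.degrees(np.arctan2(M[1,1],M[0,1])),np.round(st["joint_positions"],2),M[:,2].round(3))
```

```text
[0.4785 0.3303 0.0354] -78.73149912756315 [-1.33  0.49  0.82  1.79 -0.41  1.04 -1.73] [ 0.     0.001 -1.   ]
```

Emit:
arm_command(steps=[{"slide": [0, -0.002, -0.018], "rot": [0, 0, -9.5], "grip": 0.5}, {"slide": [0, 0, -0.018], "rot": [0, 0, 0], "grip": 0.5}, {"slide": [0, 0, -0.01], "rot": [0, 0, 0], "grip": 0.5}, {"slide": [0, 0, -0.004], "rot": [0, 0, 0], "grip": 0.5}, {"slide": [0, 0, -0.002], "rot": [0, 0, 0], "grip": 0}, {"slide": [0, 0, 0], "rot": [0, 0, 0], "grip": 0}, {"slide": [0, 0, 0], "rot": [0, 0, 0], "grip": 0}, {"slide": [0, 0, 0], "rot": [0, 0, 0], "grip": 0}], newtons=25)

```text
time: 25.8
ee_pos: [0.4793, 0.3267, -0.0159]
eef_rot: [1.0, 0.018, 0.0, -0.0]
ft_force: [0.1, -0.2, 2.9]
width: 0.02
grip_force: 25.0
```

Run:
```python
from h import *
t=eyes.camera("top");s=eyes.camera("scene")
for c in(t,s):
    for r in eyes.look_for("oil_bottle",c)[:1]+eyes.look_for("bit_case",c)[:1]:
        b=r["bbox"];print(round(r["conf"],2),np.round(b),[back(c,[(b[0]+b[2])/2,(b[1]+b[3])/2],z)[0].round(3).tolist() for z in(0.02,.075,.15)])
t0=np.load("top0.npy",allow_pickle=True).item()
a=np.array(t0["pixels"]).astype(int);m=(a[...,0]>130)&(a[...,1]<60)&(a[...,2]<60);m[:,:440]=0;m[:,500:]=0;m[:150]=0;m[200:]=0
v,u=np.nonzero(m);print("cap",u.mean(),v.mean(),back(t0,[u.mean(),v.mean()],.145).round(3))
```

```text
0.7 [248. 173. 431. 306.] [[0.551, -0.039, 0.02], [0.541, -0.037, 0.075], [0.528, -0.034, 0.15]]
0.96 [454. 264. 486. 302.] [[0.441, -0.348, 0.02], [0.436, -0.332, 0.075], [0.429, -0.311, 0.15]]
0.79 [244. 340. 271. 379.] [[0.691, -0.333, 0.02], [0.709, -0.341, 0.075], [0.734, -0.353, 0.15]]
0.86 [180. 278. 218. 313.] [[0.444, -0.342, 0.02], [0.474, -0.349, 0.075], [0.514, -0.36, 0.15]]
cap 474.23333333333335 164.42222222222222 [[ 0.694 -0.339  0.145]]
```

Emit:
arm_command(steps=[{"slide": [0, 0, 0.05], "rot": [0, 0, 0], "grip": 0}, {"slide": [0.0095, -0.0527, 0.05], "rot": [0, 0, 9.6], "grip": 0}, {"slide": [0.0095, -0.0527, 0], "rot": [0, 0, 9.6], "grip": 0}, {"slide": [0.0095, -0.0527, 0], "rot": [0, 0, 9.6], "grip": 0}, {"slide": [0.0095, -0.0527, 0], "rot": [0, 0, 9.6], "grip": 0}, {"slide": [0.0095, -0.0527, 0], "rot": [0, 0, 9.6], "grip": 0}, {"slide": [0.0095, -0.0527, 0], "rot": [0, 0, 9.6], "grip": 0}, {"slide": [0.0095, -0.0527, 0], "rot": [0, 0, 9.6], "grip": 0}])

```text
time: 27.1
ee_pos: [0.5441, -0.0361, 0.0762]
eef_rot: [0.821, 0.571, 0.0, -0.0]
ft_force: [1.3, -0.1, -0.5]
width: 0.0198
grip_force: 25.0
```

Run:
```python
from h import *
from scipy.spatial.transform import Rotation as Ro
st=sensors.read_state();M=Ro.from_quat(st["eef_rot"]).as_matrix();print(np.round(st["ee_pos"],4),np.degrees(np.arctan2(M[1,1],M[0,1])),np.round(st["joint_positions"],2),M[:,2].round(3),st["width"])
```

```text
[ 0.5441 -0.0361  0.0762] -20.384268851204983 [-0.7   0.33  0.8   1.85 -0.27  1.07 -0.15] [ 0.  0. -1.] 0.01984811498517127
```

Emit:
arm_command(steps=[{"slide": [0.0099, -0.0542, 0], "rot": [0, 0, 9.5], "grip": 0}, {"slide": [0.0099, -0.0542, 0], "rot": [0, 0, 0], "grip": 0}, {"slide": [0.0099, -0.0542, 0], "rot": [0, 0, 0], "grip": 0}, {"slide": [0.0097, -0.0543, 0], "rot": [0, 0, 0], "grip": 0}, {"slide": [0, 0, -0.02], "rot": [0, 0, 0], "grip": 0}, {"slide": [0, 0, -0.02], "rot": [0, 0, 0], "grip": 0}, {"slide": [0, 0, -0.015], "rot": [0, 0, 0], "grip": 0}, {"slide": [0, 0, -0.004], "rot": [0, 0, 0], "grip": 0}])

```text
time: 28.1
ee_pos: [0.5831, -0.2498, 0.0159]
eef_rot: [0.772, 0.635, -0.0, -0.001]
ft_force: [0.2, -0.4, -0.7]
width: 0.0198
grip_force: 25.0
```

Run:
```python
from fit import *
from scipy.spatial.transform import Rotation as Ro
st=sensors.read_state();M=Ro.from_quat(st["eef_rot"]).as_matrix();e=np.array(st["ee_pos"]);print(e.round(4),np.degrees(np.arctan2(M[1,1],M[0,1])))
t=eyes.camera("top");s=eyes.camera("scene")
a=-.19;R=np.array([[np.cos(a),-np.sin(a)],[np.sin(a),np.cos(a)]]);print("plate frame",(e[:2]-[.5535,-.0385])@R)
p=fit([t],[mask(t,"p",(295,198,385,276))],PLATE,[.5535,-.0385,-.19],.032);print(p)
out=[]
for c,k in((t,3),(s,3)):
    u=proj(c,[[e[0],e[1]+.05,.03]])[0].astype(int);x0,y0=u-60
    im=cv2.resize(np.array(c["pixels"])[y0:y0+120,x0:x0+130,::-1],None,fx=k,fy=k,interpolation=cv2.INTER_CUBIC);print(x0,y0)
    for P in WEDGE:
        yw=np.pi/2-.19;W=np.c_[e[0]+np.cos(yw)*P[:,0]-np.sin(yw)*P[:,1],e[1]+np.sin(yw)*P[:,0]+np.cos(yw)*P[:,1],P[:,2]+e[2]+.0159]
        cv2.polylines(im,[np.round(cv2.convexHull(((proj(c,W)+.5-[x0,y0])*k).astype(np.float32))).astype(int)],True,(255,0,255),1)
    out.append(im)
cv2.imwrite("pics/s6.png",np.hstack(out))
```

```text
[ 0.5831 -0.2498  0.0159] -11.116217411352412
plate frame [ 0.06902408 -0.20191485]
(array([ 0.55311867, -0.03869744, -0.19509315]), np.float64(417.9176470588235))
345 164
211 237
```

View pics/s6.png

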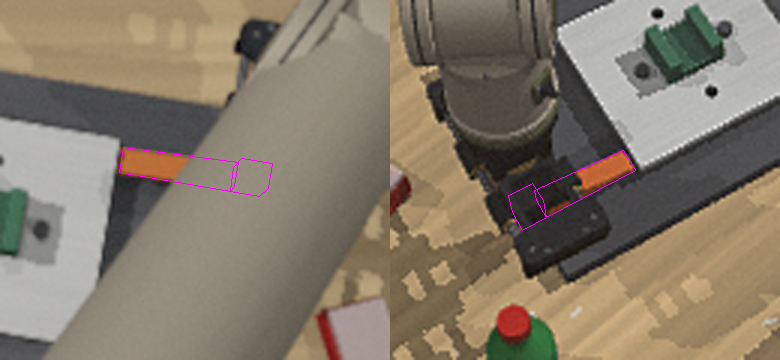

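Emit:
arm_command(steps=[{"slide": [0.0005, 0, -0.006], "rot": [0, 0, 0.2], "grip": 0}, {"slide": [0, 0, -0.003], "rot": [0, 0, 0], "grip": 0}, {"slide": [0, 0, -0.0012], "rot": [0, 0, 0], "grip": 0}, {"slide": [0, 0, -0.0006], "rot": [0, 0, 0], "grip": 0}, {"slide": [0, 0, -0.0005], "rot": [0, 0, 0], "grip": 0}, {"slide": [0, 0, -0.0003], "rot": [0, 0, 0], "grip": 0}, {"slide": [0, 0, 0], "rot": [0, 0, 0], "grip": 0}, {"slide": [0, 0, 0], "rot": [0, 0, 0], "grip": 0}])

```text
time: 29.2
ee_pos: [0.5841, -0.2515, 0.0058]
eef_rot: [0.772, 0.636, 0.0, 0.0]
ft_force: [0.8, -0.6, -1.4]
width: 0.0197
grip_force: 25.0
```

Emit:
arm_command(steps=[{"slide": [0, 0, -0.0005], "rot": [0, 0, 0], "grip": 0}, {"slide": [0, 0, -0.0005], "rot": [0, 0, 0], "grip": 0}, {"slide": [0, 0, -0.0003], "rot": [0, 0, 0], "grip": 0}, {"slide": [0, 0, -0.0002], "rot": [0, 0, 0], "grip": 0}, {"slide": [0.0006, 0.003, 0], "rot": [0, 0, 0], "grip": 0}, {"slide": [0.0006, 0.003, 0], "rot": [0, 0, 0], "grip": 0}, {"slide": [0.0006, 0.003, 0], "rot": [0, 0, 0], "grip": 0}, {"slide": [0.0006, 0.003, 0], "rot": [0, 0, 0], "grip": 0}])

```text
time: 30.2
ee_pos: [0.5865, -0.2392, 0.0042]
eef_rot: [0.772, 0.636, 0.0, 0.0]
ft_force: [0.3, -0.6, -1.0]
width: 0.0197
grip_force: 25.0
```

Emit:
arm_command(steps=[{"slide": [0.0004, 0.002, -0.0002], "rot": [0, 0, 0], "grip": 0}, {"slide": [0.0004, 0.002, -0.0002], "rot": [0, 0, 0], "grip": 0}, {"slide": [0.0004, 0.002, -0.0001], "rot": [0, 0, 0], "grip": 0}, {"slide": [0.0004, 0.002, 0], "rot": [0, 0, 0], "grip": 0}, {"slide": [0.0004, 0.002, 0], "rot": [0, 0, 0], "grip": 0}, {"slide": [0.0004, 0.002, 0], "rot": [0, 0, 0], "grip": 0}, {"slide": [0.0004, 0.002, 0], "rot": [0, 0, 0], "grip": 0}, {"slide": [0.0004, 0.002, 0], "rot": [0, 0, 0], "grip": 0}])

```text
time: 31.2
ee_pos: [0.5898, -0.2239, 0.0041]
eef_rot: [0.772, 0.636, 0.0, 0.0]
ft_force: [-0.6, -3.2, 5.0]
width: 0.0197
grip_force: 25.0
```

Emit:
arm_command(steps=[{"slide": [0.0003, 0.0015, 0.0001], "rot": [0, 0, 0], "grip": 0}, {"slide": [0.0003, 0.0015, 0.0001], "rot": [0, 0, 0], "grip": 0}, {"slide": [0.0003, 0.0015, 0], "rot": [0, 0, 0], "grip": 0}, {"slide": [0.0003, 0.0015, 0], "rot": [0, 0, 0], "grip": 0}, {"slide": [0.0003, 0.0015, 0], "rot": [0, 0, 0], "grip": 0}, {"slide": [0.0003, 0.0015, 0], "rot": [0, 0, 0], "grip": 0}, {"slide": [0.0003, 0.0015, 0], "rot": [0, 0, 0], "grip": 0}, {"slide": [0.0003, 0.0015, 0], "rot": [0, 0, 0], "grip": 0}])

```text
time: 32.2
ee_pos: [0.5921, -0.2118, 0.0041]
eef_rot: [0.772, 0.636, 0.0, 0.0]
ft_force: [-0.8, -3.1, 4.9]
width: 0.02
grip_force: 25.0
```

Emit:
arm_command(steps=[{"slide": [0.0002, 0.001, 0.0001], "rot": [0, 0, 0], "grip": 0}, {"slide": [0.0002, 0.001, 0], "rot": [0, 0, 0], "grip": 0}, {"slide": [0.0002, 0.001, 0], "rot": [0, 0, 0], "grip": 0}, {"slide": [0.0002, 0.001, 0], "rot": [0, 0, 0], "grip": 0}, {"slide": [0.0002, 0.001, 0], "rot": [0, 0, 0], "grip": 0}, {"slide": [0.0002, 0.001, 0], "rot": [0, 0, 0], "grip": 0}, {"slide": [0.0002, 0.001, 0], "rot": [0, 0, 0], "grip": 0}, {"slide": [0.0002, 0.001, 0], "rot": [0, 0, 0], "grip": 0}])

```text
time: 33.2
ee_pos: [0.5937, -0.2036, 0.0041]
eef_rot: [0.772, 0.636, -0.0, 0.0]
ft_force: [-0.6, -3.8, 5.4]
width: 0.0199
grip_force: 25.0
```

Emit:
arm_command(steps=[{"slide": [0.0001, 0.0005, 0.0001], "rot": [0, 0, 0], "grip": 0}, {"slide": [0.0001, 0.0005, 0.0001], "rot": [0, 0, 0], "grip": 0}, {"slide": [0.0001, 0.0005, 0], "rot": [0, 0, 0], "grip": 0}, {"slide": [0.0001, 0.0005, 0], "rot": [0, 0, 0], "grip": 0}, {"slide": [0.0001, 0.0005, 0], "rot": [0, 0, 0], "grip": 0}, {"slide": [0.0001, 0.0005, 0], "rot": [0, 0, 0], "grip": 0}, {"slide": [0, 0, 0], "rot": [0, 0, 0], "grip": 0}, {"slide": [0, 0, 0], "rot": [0, 0, 0], "grip": 0}])

```text
time: 34.2
ee_pos: [0.5941, -0.2006, 0.0041]
eef_rot: [0.772, 0.636, -0.0, -0.0]
ft_force: [-0.3, -2.7, 0.7]
width: 0.0197
grip_force: 25.0
```

Emit:
arm_command(steps=[{"slide": [0.0001, 0.0003, 0], "rot": [0, 0, 0], "grip": 0}, {"slide": [0, 0.0003, 0], "rot": [0, 0, 0], "grip": 0}, {"slide": [0.0001, 0.0003, 0], "rot": [0, 0, 0], "grip": 0}, {"slide": [0, 0.0003, 0], "rot": [0, 0, 0], "grip": 0}, {"slide": [0.0001, 0.0003, 0], "rot": [0, 0, 0], "grip": 0}, {"slide": [0, 0, 0], "rot": [0, 0, 0], "grip": 0}, {"slide": [0, 0, 0], "rot": [0, 0, 0], "grip": 0}, {"slide": [0, 0, 0], "rot": [0, 0, 0], "grip": 0}])

```text
time: 35.2
ee_pos: [0.5942, -0.1997, 0.0041]
eef_rot: [0.772, 0.636, -0.0, 0.0]
ft_force: [-1.3, -6.5, 0.1]
width: 0.02
grip_force: 25.0
```

Emit:
arm_command(steps=[{"slide": [-0.0001, -0.0003, 0], "rot": [0, 0, 0], "grip": 0}, {"slide": [0, 0, 0], "rot": [0, 0, 0], "grip": 0.5}, {"slide": [0, 0, 0], "rot": [0, 0, 0], "grip": 0.5}, {"slide": [0, 0, 0], "rot": [0, 0, 0], "grip": 0.5}, {"slide": [0, 0, 0.01], "rot": [0, 0, 0], "grip": 0.5}, {"slide": [0, 0, 0.03], "rot": [0, 0, 0], "grip": 0.5}, {"slide": [0, 0, 0.035], "rot": [0, 0, 0], "grip": 0.5}, {"slide": [-0.0173, 0.0483, 0], "rot": [0, 0, 0], "grip": 0}])

```text
time: 36.2
ee_pos: [0.5788, -0.1551, 0.083]
eef_rot: [0.774, 0.634, 0.001, 0.003]
ft_force: [0.8, 1.5, -0.6]
width: 0.0395
grip_force: 0.0
```

Emit:
arm_command(steps=[{"slide": [-0.0173, 0.0483, 0], "rot": [0, 0, 0], "grip": 0}, {"slide": [-0.0173, 0.0483, 0], "rot": [0, 0, 0], "grip": 0}, {"slide": [-0.0173, 0.0483, 0], "rot": [0, 0, 0], "grip": 0}, {"slide": [-0.0173, 0.0483, 0], "rot": [0, 0, 0], "grip": 0}, {"slide": [0, 0, -0.025], "rot": [0, 0, 0], "grip": 0}, {"slide": [0, 0, -0.015], "rot": [0, 0, 0], "grip": 0}, {"slide": [0, 0, -0.008], "rot": [0, 0, 0], "grip": 0}, {"slide": [0, 0, 0], "rot": [0, 0, 0], "grip": 0}])

```text
time: 37.2
ee_pos: [0.5079, 0.0411, 0.0311]
eef_rot: [0.772, 0.635, -0.0, 0.0]
ft_force: [0.1, -0.6, 1.9]
width: 0.0005
grip_force: 0.0
```

Run:
```python
from fit import *
t=eyes.camera("top");s=eyes.camera("scene");a=-.19;R=np.array([[np.cos(a),-np.sin(a)],[np.sin(a),np.cos(a)]])
u=proj(t,[[.594,-.199,.05]])[0].astype(int);u2=proj(s,[[.594,-.199,.05]])[0].astype(int)
mt=mask(t,"w",(u[0]-30,u[1]-15,u[0]+12,u[1]+15),0);ms=mask(s,"w",(u2[0]-15,u2[1]-15,u2[0]+30,u2[1]+15),0);print(mt.sum(),ms.sum())
v,w=np.nonzero(mt);print(w.min(),w.max(),v.min(),v.max(),"predicted block top",proj(t,[[.594,-.1997,.054]]))
print({k:np.round(x,4).tolist() for k,x in sensors.read_state().items() if k in("ee_pos","width","ft_force")})
save(t,"s7.png",(290,180,450,300),4)
```

```text
272.0 239.0
384 411 213 225 predicted block top [[407.07996973 217.99486066]]
{'ee_pos': [0.5084, 0.0415, 0.0317], 'ft_force': [-0.6787, 0.3906, -0.1122], 'width': 0.0007}
```

View pics/s7.png

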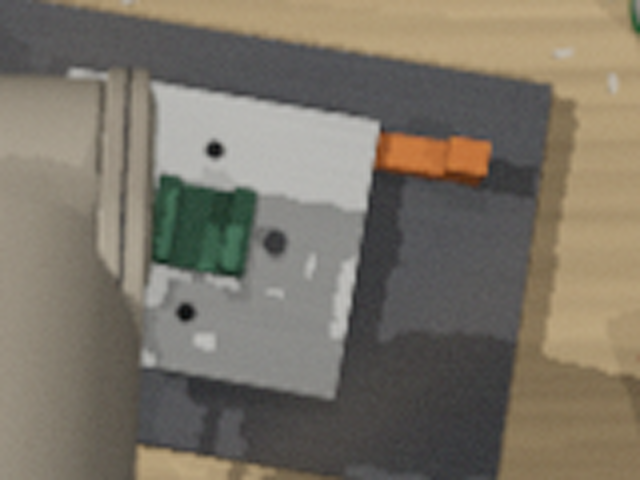

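Emit:
arm_command(steps=[{"slide": [0, 0, -0.006], "rot": [0, 0, 0], "grip": 0}, {"slide": [0, 0, -0.005], "rot": [0, 0, 0], "grip": 0}, {"slide": [0, 0, -0.0015], "rot": [0, 0, 0], "grip": 0}, {"slide": [0, 0, -0.0008], "rot": [0, 0, 0], "grip": 0}, {"slide": [0, 0, -0.0005], "rot": [0, 0, 0], "grip": 0}, {"slide": [0, 0, -0.0004], "rot": [0, 0, 0], "grip": 0}, {"slide": [0, 0, -0.0004], "rot": [0, 0, 0], "grip": 0}, {"slide": [0, 0, 0], "rot": [0, 0, 0], "grip": 0}])

```text
time: 38.3
ee_pos: [0.508, 0.0422, 0.0173]
eef_rot: [0.772, 0.636, 0.0, -0.0]
ft_force: [-3.9, -0.4, 10.4]
width: 0.0002
grip_force: 5.5
```

Emit:
arm_command(steps=[{"slide": [0, 0, 0.00015], "rot": [0, 0, 0], "grip": 0}, {"slide": [0, 0, 0], "rot": [0, 0, 0], "grip": 0}, {"slide": [0, 0, 0], "rot": [0, 0, 0], "grip": 0}, {"slide": [0, 0, 0.006], "rot": [0, 0, 0], "grip": 0}, {"slide": [0.0588, -0.0116, 0], "rot": [0, 0, 0], "grip": 0}, {"slide": [0.0588, -0.0116, 0], "rot": [0, 0, 0], "grip": 0}, {"slide": [0, 0, -0.002], "rot": [0, 0, 0], "grip": 0}, {"slide": [0, 0, -0.001], "rot": [0, 0, 0], "grip": 0}])

```text
time: 39.3
ee_pos: [0.6249, 0.0187, 0.0193]
eef_rot: [0.772, 0.636, -0.001, -0.0]
ft_force: [-0.1, -0.3, 0.1]
width: 0.001
grip_force: 0.0
```

Emit:
arm_command(steps=[{"slide": [0, 0, -0.0008], "rot": [0, 0, 0], "grip": 0}, {"slide": [0, 0, -0.0006], "rot": [0, 0, 0], "grip": 0}, {"slide": [0, 0, -0.0005], "rot": [0, 0, 0], "grip": 0}, {"slide": [0, 0, -0.0004], "rot": [0, 0, 0], "grip": 0}, {"slide": [0, 0, -0.0003], "rot": [0, 0, 0], "grip": 0}, {"slide": [0, 0, -0.0003], "rot": [0, 0, 0], "grip": 0}, {"slide": [0, 0, 0], "rot": [0, 0, 0], "grip": 0}, {"slide": [0, 0, 0], "rot": [0, 0, 0], "grip": 0}])

```text
time: 40.3
ee_pos: [0.6255, 0.0191, 0.0174]
eef_rot: [0.772, 0.636, 0.0, -0.0]
ft_force: [-2.7, 1.0, 7.1]
width: 0.0003
grip_force: 3.6
```

Emit:
arm_command(steps=[{"slide": [0, 0, 0.001], "rot": [0, 0, 0], "grip": 0}, {"slide": [0, 0, 0.005], "rot": [0, 0, 0], "grip": 0}, {"slide": [-0.0088, -0.0459, 0], "rot": [0, 0, 0], "grip": 0}, {"slide": [-0.0088, -0.0459, 0], "rot": [0, 0, 0], "grip": 0}, {"slide": [-0.0087, -0.0459, 0], "rot": [0, 0, 0], "grip": 0}, {"slide": [0, 0, -0.0015], "rot": [0, 0, 0], "grip": 0}, {"slide": [0, 0, -0.001], "rot": [0, 0, 0], "grip": 0}, {"slide": [0, 0, -0.0007], "rot": [0, 0, 0], "grip": 0}])

```text
time: 41.3
ee_pos: [0.5997, -0.1171, 0.0195]
eef_rot: [0.771, 0.637, 0.0, -0.0]
ft_force: [-0.5, 0.7, 0.3]
width: 0.0006
grip_force: 0.0
```

Emit:
arm_command(steps=[{"slide": [0, 0, -0.0006], "rot": [0, 0, 0], "grip": 0}, {"slide": [0, 0, -0.0006], "rot": [0, 0, 0], "grip": 0}, {"slide": [0, 0, -0.0005], "rot": [0, 0, 0], "grip": 0}, {"slide": [0, 0, -0.0004], "rot": [0, 0, 0], "grip": 0}, {"slide": [0, 0, -0.0004], "rot": [0, 0, 0], "grip": 0}, {"slide": [0, 0, -0.0002], "rot": [0, 0, 0], "grip": 0}, {"slide": [0, 0, 0], "rot": [0, 0, 0], "grip": 0}, {"slide": [0, 0, 0], "rot": [0, 0, 0], "grip": 0}])

```text
time: 42.3
ee_pos: [0.5993, -0.1187, 0.0174]
eef_rot: [0.772, 0.636, 0.0, -0.0]
ft_force: [-2.5, 1.0, 5.4]
width: 0.0006
grip_force: 2.8
```

Emit:
arm_command(steps=[{"slide": [0, 0, -0.0001], "rot": [0, 0, 0], "grip": 0}, {"slide": [0, 0, 0], "rot": [0, 0, 0], "grip": 0}, {"slide": [0, 0, 0], "rot": [0, 0, 0], "grip": 0}, {"slide": [0, 0, 0], "rot": [0, 0, 0], "grip": 0}, {"slide": [0, 0, 0], "rot": [0, 0, 0], "grip": 0}, {"slide": [0, 0, 0], "rot": [0, 0, 0], "grip": 0}, {"slide": [0, 0, 0], "rot": [0, 0, 0], "grip": 0}, {"slide": [0, 0, 0], "rot": [0, 0, 0], "grip": 0}])

```text
time: 43.3
ee_pos: [0.5992, -0.1187, 0.0174]
eef_rot: [0.772, 0.636, 0.0, -0.0]
ft_force: [-3.2, 1.4, 6.6]
width: 0.0006
grip_force: 3.3
```

Emit:
arm_command(steps=[{"slide": [0, 0, 0.001], "rot": [0, 0, 0], "grip": 0}, {"slide": [0, 0, 0.005], "rot": [0, 0, 0], "grip": 0}, {"slide": [-0.0589, 0.0114, 0], "rot": [0, 0, 0], "grip": 0}, {"slide": [-0.0589, 0.0114, 0], "rot": [0, 0, 0], "grip": 0}, {"slide": [0, 0, -0.0015], "rot": [0, 0, 0], "grip": 0}, {"slide": [0, 0, -0.001], "rot": [0, 0, 0], "grip": 0}, {"slide": [0, 0, -0.0007], "rot": [0, 0, 0], "grip": 0}, {"slide": [0, 0, -0.0005], "rot": [0, 0, 0], "grip": 0}])

```text
time: 44.3
ee_pos: [0.4823, -0.0964, 0.0193]
eef_rot: [0.772, 0.636, -0.0, 0.001]
ft_force: [-0.5, -0.2, -1.0]
width: 0.0012
grip_force: 0.0
```

Emit:
arm_command(steps=[{"slide": [0, 0, -0.0006], "rot": [0, 0, 0], "grip": 0}, {"slide": [0, 0, -0.0005], "rot": [0, 0, 0], "grip": 0}, {"slide": [0, 0, -0.0004], "rot": [0, 0, 0], "grip": 0}, {"slide": [0, 0, -0.0004], "rot": [0, 0, 0], "grip": 0}, {"slide": [0, 0, -0.0003], "rot": [0, 0, 0], "grip": 0}, {"slide": [0, 0, -0.0001], "rot": [0, 0, 0], "grip": 0}, {"slide": [0, 0, 0], "rot": [0, 0, 0], "grip": 0}, {"slide": [0, 0, 0], "rot": [0, 0, 0], "grip": 0}])

```text
time: 45.3
ee_pos: [0.4815, -0.0959, 0.0173]
eef_rot: [0.772, 0.636, 0.0, -0.0]
ft_force: [-4.1, 0.1, 8.3]
width: 0.0007
grip_force: 4.3
```

Emit:
arm_command(steps=[{"slide": [0, 0, 0.002], "rot": [0, 0, 0], "grip": 0}, {"slide": [0, 0, 0.02], "rot": [0, 0, 0], "grip": 0}, {"slide": [0, 0, 0.03], "rot": [0, 0, 0], "grip": 0}, {"slide": [0, 0, 0.03], "rot": [0, 0, 0], "grip": 0}, {"slide": [0, 0, 0.02], "rot": [0, 0, 0], "grip": 0}, {"slide": [0, 0, 0], "rot": [0, 0, 0], "grip": 0}, {"slide": [0, 0, 0], "rot": [0, 0, 0], "grip": 0}, {"slide": [0, 0, 0], "rot": [0, 0, 0], "grip": 0}])

```text
time: 46.3
ee_pos: [0.4809, -0.0959, 0.118]
eef_rot: [0.772, 0.636, -0.001, -0.0]
ft_force: [0.7, -0.1, -0.0]
width: 0.0
grip_force: 0.0
```

```bash
python3 -c "
from h import *
print(sensors.read_state()['ee_pos']);print(order.close_job())"
```

```text
[ 0.48086728 -0.09593256  0.11802549]
the job is handed in; nothing more can be done
None
```

The far right rest button was the worn one; the orange wedge now sits snug under that corner from the right side, and in the clockwise re-press all four corners held level at about 5–10 N (near left read 10.4 N before I eased off; an early search press there read 24 N), job handed in at about 46 s.

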